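Take the spent filter off the visor blower

ROBOT

A 6-joint arm with a two-finger parallel gripper is mounted at the origin on a cart in front of the work surface, level with it; the furniture and walls round the work are solid. World frame = base frame: x ahead of the robot, y to its left, z up, the work surface at z = 0. Lengths are in m, angles in rad, forces in N, time in s.
With the tool pointing down it reaches from about 0.3 to 0.775 m from the base axis. Payload 14.6 kg.
Tool frame: the origin (TCP) lies at the very end of the fingers, on their centre line; the grasp point (between the pads) lies 19 mm behind it; z points along the fingers, y is the line along which they close (so a half turn about z gives the same grasp; the last joint's range is limited). The gripper opens to 94 mm and grips with 3 to 60 N. Pads are 16 mm wide; open, the fingers measure 119 mm over their backs; the gripper's body (75 mm by 177 mm) begins 78 mm behind the grasp point.
Start: joints at [1.191, 0.3, 1.521, -0, 1.321, -0.067], TCP at [0.169, 0.523, 0.205] pointing down, gripper open.
Joint ranges: [-3.03, 3.03], [-0.79, 2.21], [0.23, 2.52], [-1.04, 4.18], [0, 3.07], [-2.55, 2.55]. Speed limits (rad/s): [2.22, 2.22, 2.57, 3.14, 3.14, 3.14].

INTERFACE

Orientations are given as [roll, pitch, yaw] about the fixed x, y, z axes, in that order (R = Rz(yaw) Ry(pitch) Rx(roll)).
In Python, from station import ctrl gives the robot as it stands.
- The arm moves only by the tool move_arm, never from a script. Its argument "increments" is a list of rows, each a list of 7 numbers: the opening, from 0 (shut) to 1 (fully open), then the shift along the tool's x, y, z in units of 50 mm (1.0 is 50 mm), then the turn, a rotation vector about the tool's x, y, z in rad. In form: [[claw, tx, ty, tz, rx, ry, rz], ...]. A call has 1 to 20 rows; each row shifts and turns the commanded pose from where the row before left it, along the tool's axes as they then stand; what a row does not reach is not made up. A row lasts 1/10 s, in which the tool goes at most 50 mm and 8.59 degrees, less where a joint would pass 70% of its speed; a pose out of reach is approached as far as the arm can. A call is refused whole if a number of a shift passes 1 or a number of a turn 0.15, either way. A call with a gripper value outside its range is refused whole. The fingers move at their own pace and stop on an object; "force" is the grip in N (left out, the last holds). Time passes only in rows, so rows that do not move let the fingers close. It gives the time, the measured TCP pose, the force, the opening and the grip force at its end, in the units of the state.
- ctrl.get_obs(): the state, without advancing time (a new reading comes with each control period).
- ctrl.camera(name): name is "scene" or "top" or "wrist"; returns a dict with "color" (384x512x3 uint8, blue, green, red), "K" (3x3 intrinsics, pixels), "distortion" ([k1, k2, p1, p2, k3] as OpenCV has them; the pictures are not rectified), "pose" (4x4, takes a point from camera to world coordinates); the wrist camera has in their place "tool_from_camera" (4x4, takes a point from camera to tool coordinates, whose origin is the TCP and whose axes are the flange's). Camera axes: x right, y down, z forward; pixel columns grow to the right and rows downward; lengths in m; the calibration is good to about 2 mm. A picture is of the moment at which its call begins: read the wrist's pose just before it. There is no depth.
- ctrl.hand_in(): hands the job in; it is judged then, once.
Trained networks look in a picture, given as the dict that the camera call returned (one of the last four; its "shot" number tells which), for a name from the list of things; names that differ only in an ending like _2 or _b are one class to them, and where a whole thing is asked for, a point or a joint stands for the part that bears it (a point fixed in the world has none). Each returns a list of dicts, best first, with "conf" (0 to 1); they miss things now and then, are a little off and sometimes report something else, mostly with a low value. They report only what shows in the picture. A call takes as long as a camera call. They do not tell look-alikes from the thing itself.
- ctrl.cut_out(name, picture): "mask" (384x512 bool, what is visible of it) and "centre" ([row, column] in pixels, amid what is visible of it).
The state is a dict: "time_s": time; "qpos": joint angles; "joint_vel": joint speeds; "tau": joint torques, N m; "ee_pos": TCP position; "eef_rot": TCP orientation; "force": force on the tool from outside, world axes, zero at the start; "moment": the same for the moment, N m; "grip_width": finger opening in m; "grip_force": force on a finger pad.
Only numpy, scipy, OpenCV 4.12 (cv2) and the standard library are available. Lean on these libraries where they do the work, as an engineer would, in place of code of your own. Each camera call takes 0.05 s, during which the arm holds its last target. There are 200 camera calls.

TASK

The dust filter on the air-fed-visor blower is spent. Press the red release button fully down, turn the filter a quarter turn anticlockwise in its bayonet collar until it stops, lift it off straight out of the tilted collar, and set it down gently, upright, in the metal tray, lowering it onto the tray's floor before letting go. Do not knock the lighter, pliers, black-lidded jar, marker or file out of place.

Things in the scene. Friction and masses are not known exactly. Their poses are not given: they have to be found in the camera images.
- filter_wing (a point): middle of the loose filter's blue wing, the grip by which it is turned and carried: a bar 58 mm long (filter x), 20 mm wide (filter y), 28 mm high, standing 37 to 65 mm above the filter's underside on top of a white drum 68 mm across with a pink band. This point is on the filter's axis, 51 mm above the underside; z points along the axis, away from the underside. Mass 0.15 to 0.30 kg
- filter: the same filter; origin at the centre of its underside, axes as for the wing. Two bayonet lugs, 6 mm thick, reach 41 mm from the axis at the underside; the underside is flat, so it can stand on it
- collar_seat (a point): centre of the floor of the fixed blower's yellow bayonet collar, where the filter's underside sits. z is the collar's axis, leaning 25 degrees from vertical towards the collar's -x side (about towards the robot); the filter is turned about it and lifted along it. Collar 102 mm across, 13.5 mm high; the lugs clear it after a 15 mm lift
- collar: the same collar, origin and axes as its seat. Locked: wing along collar x. Full press of the button: a spring kicks the filter about 10 degrees anticlockwise (seen from above) past the locking pins, and the button may be let go. It then turns to a firm stop at 90 degrees, wing along collar y; past 65 degrees the lugs are out of the claws and it lifts off. Play 1.5 to 2 mm
- release_top (a point): centre of the top of the red release button, 19 mm across, on a yellow tower 64.5 mm from the collar's axis on its -x side, 28 mm above the collar floor; z along the collar's axis. Pressed along -z. The tower's top is 8 mm below the button's; the filter's drum is 30 mm from the button's centre, and the wing's top stands 37 mm higher than the button's
- release (a joint): travel of the release button in m: 0 up, 0.007 fully down at a hard stop. Spring-loaded: 1 N to start, 3 to 6 N to reach the bottom; springs back when let go
- tray: fixed rectangular aluminium tray, 170 mm (x) by 210 mm (y) outside, walls 3 mm thick and 26 mm high, floor 3 mm thick; origin under its centre, on the bench
- lighter: yellow pocket lighter, 78x24x12 mm, lying loose; origin under its centre
- pliers: red-handled pliers, 184 mm long, lying loose; origin under the centre
- jar: small frit jar with a black lid, 52 mm across, 68 mm high; origin under its centre
- pen: white marker with a red cap, 135 mm long, lying loose; origin under its centre
- file: flat file with an orange handle, 265 mm long, lying loose; origin under its centre
Things that resemble listed ones, but are neither listed nor needed, are in the scene too. What is shaped like the filter but green is not meant.

How it is judged:
On the way, in this order (a step that is already met when the one before it is completed fails the run):
1. the release button is pressed fully down (value of joint release above 0.0055 m), for 0.05 s.
2. the filter, still seated in the collar, is turned anticlockwise until its lugs are out of the claws (angle between the x axis of filter and the x axis of collar, either way round above 1.15 rad and z of filter in the frame of collar below 0.005 m), for 0.1 s.
3. the filter is lifted off, clear of the collar, in the gripper (distance between filter and collar_seat above 0.05 m and height (world z) of filter_wing above 0.12 m and contact force between the fingers and filter above 0.5 N), for 0.1 s.
4. the filter is lowered upright onto the tray's floor while still held (height (world z) of filter below 0.009 m and angle between filter's own z axis and vertical below 0.2 rad and x of filter in the frame of tray between -0.05 and 0.05 m and y of filter in the frame of tray between -0.07 and 0.07 m and contact force between the fingers and filter above 0.5 N), for 0.05 s.
At the end, for the whole second after the job is handed in: The filter stands upright (within 0.06 rad) on the tray's floor (underside within 3 mm of the floor's top, its centre within 50 mm of the tray's centre along the tray's x and 70 mm along its y), at rest and let go, and the release button is up again (within 1.5 mm) (height (world z) of filter below 0.006 m and angle between filter's own z axis and vertical below 0.06 rad and x of filter in the frame of tray between -0.05 and 0.05 m and y of filter in the frame of tray between -0.07 and 0.07 m and linear speed of filter below 0.02 m/s and contact force between the fingers and filter below 0.1 N and value of joint release below 0.0015 m); the robot touches nothing.
It fails at once if the lighter is moved more than 40 mm (distance of lighter from where it was at the start of the episode above 0.04 m).
It fails at once if the pliers is moved more than 40 mm (distance of pliers from where it was at the start of the episode above 0.04 m).
It fails at once if the jar is moved more than 40 mm (distance of jar from where it was at the start of the episode above 0.04 m).
It fails at once if the pen is moved more than 40 mm (distance of pen from where it was at the start of the episode above 0.04 m).
It fails at once if the file is moved more than 40 mm (distance of file from where it was at the start of the episode above 0.04 m).
It also fails if it takes over 58 s, if anything falls off the work surface, if the arm or the gripper's body presses on something with over 40 N, if the wrist force passes 120 N, or if a joint passes its speed limit or range.

## Working session

There is one attempt and no reset: what is moved stays moved. The work goes in short steps, Python scripts to look and compute and a tool call to move; the robot and the scene stay as the last step left them, time stands still between calls to the robot, and variables do not carry over. Pictures are saved under pics/ and viewed, at most 13 in all, crops included, and the job is handed in when it is done.

Besides the shell and the picture viewer there is one more tool, called after "Emit:" as name([rows], argument=value, ...), one row to a line, values as JSON. move_arm: Moves the arm, as the interface text tells. Its arguments: {"type":"object","properties":{"increments":{"type":"array","items":{"type":"array","items":{"type":"number"}}},"force":{"type":"number"}},"required":["increments"]}

```bash
mkdir -p pics; ls; cat > h.py <<'E'
import numpy as np, cv2
from scipy.spatial.transform import Rotation as R
from station import ctrl
def ray(c,row,col):
    p=cv2.undistortPoints(np.array([[[col,row]]],float),c["K"],np.array(c["distortion"],float))[0,0]
    T=np.array(c["pose"]); d=T[:3,:3]@np.array([p[0],p[1],1]); return T[:3,3],d/np.linalg.norm(d)
def tri(rays):
    A=np.zeros((3,3));b=np.zeros(3)
    for o,d in rays:
        P=np.eye(3)-np.outer(d,d);A+=P;b+=P@o
    x=np.linalg.solve(A,b); return x,[float(np.linalg.norm((np.eye(3)-np.outer(d,d))@(x-o))) for o,d in rays]
def onz(r,z): o,d=r; return o+d*(z-o[2])/d[2]
def proj(c,pts):
    T=np.linalg.inv(np.array(c["pose"])); 
    return cv2.projectPoints(np.array(pts,float).reshape(-1,3),cv2.Rodrigues(T[:3,:3])[0],T[:3,3],np.array(c["K"],float),np.array(c["distortion"],float))[0][:,0]
E
python3 - <<'E'
from h import *
cs={}
for n in("scene","top"):
    c=cs[n]=ctrl.camera(n); cv2.imwrite(f"pics/{n}0.png",c["color"])
    print(n,np.round(c["pose"],3).tolist())
    for k in["filter_wing","filter","collar","release_top","release","tray","lighter","pliers","jar","pen","file"]:
        try:
            for d in ctrl.cut_out(k,c)[:3]: print(k,round(d["conf"],2),np.round(d["centre"],1),d["mask"].sum())
        except Exception as e: print(k,e)
i=np.hstack([cs["scene"]["color"],cs["top"]["color"]])
E
```

```text
pics
scene [[0.675, -0.378, 0.633, -0.094], [-0.737, -0.357, 0.573, -0.559], [0.009, -0.854, -0.52, 0.648], [0.0, 0.0, 0.0, 1.0]]
filter_wing 0.59 [230.9 300.4] 728
filter 0.97 [174.4 259.4] 545
filter 0.95 [232.6 300.8] 717
collar 0.94 [190.7 266.4] 1170
release 0.5 [310.3 343.8] 6865
tray 0.63 [308.5 344.4] 6865
tray 0.41 [193.1 265.6] 1166
lighter 0.54 [252.9 214.2] 208
pliers 0.96 [203.7 146.9] 459
jar 0.94 [194.8 337.1] 423
jar 0.69 [254.3 214.4] 246
pen 0.61 [175.7 192.8] 101
file 0.63 [240.5 377.6] 512
top [[-0.095, -0.976, 0.198, 0.359], [-0.995, 0.094, -0.017, 0.046], [-0.002, -0.199, -0.98, 1.168], [0.0, 0.0, 0.0, 1.0]]
filter_wing 0.8 [180.9 251.6] 505
filter_wing 0.65 [186.6 304.5] 429
filter_wing 0.41 [259.1 272.4] 189
filter 0.9 [181.1 252.5] 536
filter 0.88 [189.  303.6] 463
collar 0.66 [171.2 244.7] 1322
release 0.68 [259.3 273.4] 206
tray 0.6 [225.4 378.4] 4084
lighter 0.71 [257.8 272.2] 190
pliers 0.87 [266.9 173.4] 653
pliers 0.62 [145.1 346.3] 370
jar 0.74 [129.4 291. ] 283
jar 0.53 [201.3 148. ] 206
pen 0.72 [201.7 144.6] 215
pen 0.35 [180.8 252.1] 526
file 0.87 [145.7 353.7] 431
```

View pics/scene0.png

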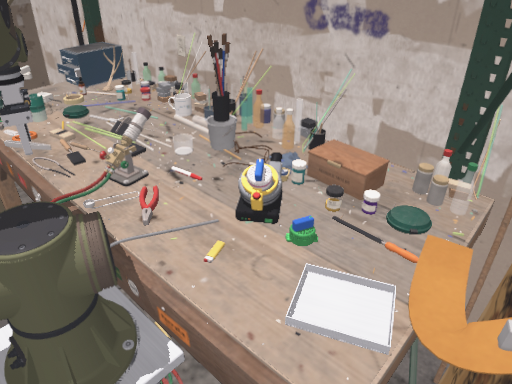

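View pics/top0.png

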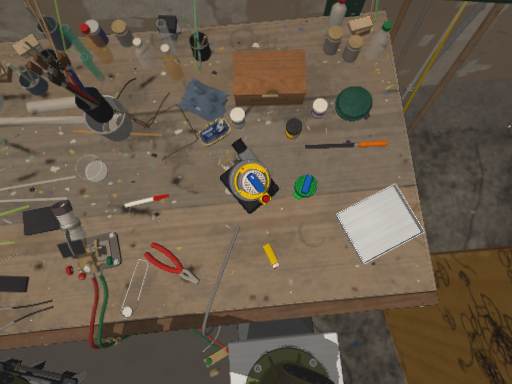

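Top picture: blue-wing filter in the yellow collar at (252,181), with the red button at (265,199). Its green look-alike stands at (305,187). The tray is at (379,223). The one meant is the white drum in the yellow collar with the red button. I'll confirm it in one crop and triangulate.

```bash
python3 - <<'E'
from h import *
t=ctrl.camera("top"); s=ctrl.camera("scene")
print(np.array(t["K"]).round(0).tolist())
a=cv2.resize(t["color"][150:220,215:315],None,fx=5,fy=5,interpolation=cv2.INTER_CUBIC)
b=cv2.resize(s["color"][150:220,215:315],None,fx=5,fy=5,interpolation=cv2.INTER_CUBIC)
cv2.imwrite("pics/crop1.png",cv2.resize(np.vstack([a,b]),None,fx=.85,fy=.85))
def blob(c,lo,hi,roi):
    h=cv2.cvtColor(c["color"],cv2.COLOR_BGR2HSV); m=cv2.inRange(h,lo,hi)
    z=np.zeros_like(m); r=roi; z[r[0]:r[1],r[2]:r[3]]=m[r[0]:r[1],r[2]:r[3]]
    n,l,st,ce=cv2.connectedComponentsWithStats(z); k=1+np.argmax(st[1:,4]); ys,xs=np.where(l==k)
    w,v=np.linalg.eigh(np.cov(np.c_[ys,xs].T)); return ys.mean(),xs.mean(),len(ys),v[:,1].round(2)
B=((100,120,60),(125,255,255)); Rd=((0,150,100),(6,255,255))
for name,(lo,hi) in dict(wing=B,btn=Rd).items():
    p=blob(t,lo,hi,(165,205,238,275)); q=blob(s,lo,hi,(150,220,240,285)); print(name,p,q)
    x,e=tri([ray(t,p[0],p[1]),ray(s,q[0],q[1])]); print(x.round(4),np.round(e,4))
for n,c in(("top",t),("scene",s)):
    m=ctrl.cut_out("tray",c)[0]["mask"].astype(np.uint8)
    cn=max(cv2.findContours(m,cv2.RETR_EXTERNAL,cv2.CHAIN_APPROX_NONE)[0],key=cv2.contourArea)
    q=cv2.boxPoints(cv2.minAreaRect(cn)) if n=="top" else cv2.approxPolyDP(cv2.convexHull(cn),6,True)[:,0]
    print(n,q.round(0).tolist(),[onz(ray(c,y,x),.026)[:2].round(3).tolist() for x,y in q])
for k in["lighter","jar","pliers","file","pen"]:
    for n,c in(("top",t),):
        d=ctrl.cut_out(k,c)
        if d: r,cc=d[0]["centre"]; print(k,(r,cc),onz(ray(c,r,cc),.01).round(3))
for nm,(r,cc) in dict(greenf=(187,305),jar=(128,293),lighter=(257,271),rodtop=(228,236),pen=(201,145)).items(): print(nm,onz(ray(t,r,cc),.03).round(3))
E
```

```text
[[378.0, 0.0, 258.0], [0.0, 378.0, 188.0], [0.0, 0.0, 1.0]]
wing (np.float64(182.58219178082192), np.float64(255.68493150684932), 146, array([-0.77, -0.64])) (np.float64(170.29710144927537), np.float64(258.69565217391306), 138, array([-0.99,  0.11]))
[0.5804 0.0343 0.1514] [0.0005 0.0005]
btn (np.float64(198.58064516129033), np.float64(265.741935483871), 31, array([-0.91, -0.42])) (np.float64(195.09375), np.float64(256.0), 32, array([0., 1.]))
[0.5423 0.0092 0.1004] [0.0002 0.0002]
top [[334.0, 214.0], [397.0, 181.0], [424.0, 233.0], [361.0, 266.0]] [[0.489, -0.194], [0.572, -0.401], [0.408, -0.454], [0.329, -0.252]]
scene [[307, 264], [394, 287], [387, 353], [285, 323]] [[0.487, -0.205], [0.558, -0.393], [0.392, -0.459], [0.318, -0.274]]
lighter (260.3, 271.1) [0.369 0.009 0.01 ]
jar (128.5, 291.1) [ 0.778 -0.098  0.01 ]
pliers (204.3, 143.8) [0.576 0.383 0.01 ]
file (146.6, 347.5) [ 0.7  -0.27  0.01]
pen (202.3, 144.7) [0.582 0.38  0.01 ]
greenf [ 0.579 -0.117  0.03 ]
jar [ 0.772 -0.102  0.03 ]
lighter [0.379 0.009 0.03 ]
rodtop [0.474 0.105 0.03 ]
pen [0.582 0.373 0.03 ]
```

View pics/crop1.png

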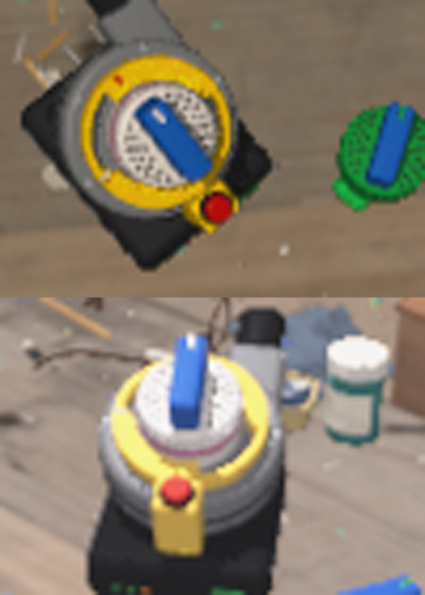

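Confirmed: the filter with the blue wing on a white drum in the yellow collar. The measured wing-to-button offset is (38, 25, 51) mm, which matches the model with collar yaw of about 33.4°. Next I'll work out the poses.

```bash
cat >> h.py <<'E'
PSI=np.deg2rad(33.4); SEAT=np.array([.600,.047,.1016])
def Rc(psi=None): return (R.from_euler('z',PSI if psi is None else psi)*R.from_euler('y',-25,degrees=True)).as_matrix()
def col(p): return SEAT+Rc()@np.array(p,float)
def Rt(ang): # tool: z=-zc, y at angle ang (deg) from collar y ; sign + -> y_tool=+yc
    return Rc()@R.from_euler('z',ang,degrees=True).as_matrix()@np.diag([-1,1,-1.])
def cur():
    o=ctrl.get_obs(); return o,np.array(o["ee_pos"]),R.from_euler('xyz',o["eef_rot"]).as_matrix()
def plan(p,Rg):
    o,x,Q=cur(); rv=R.from_matrix(Q.T@Rg).as_rotvec()
    print("t",round(o["time_s"],2),"q",np.round(o["qpos"],3).tolist(),"pos",np.round(x,4).tolist(),"F",np.round(o["force"],1).tolist(),"w",round(o["grip_width"],4),"gf",round(o["grip_force"],1))
    print(" rotvec now",rv.round(3).tolist(),"shift/50 in GOAL axes",(Rg.T@(p-x)/.05).round(3).tolist(),"in NOW axes",(Q.T@(p-x)/.05).round(3).tolist())
E
python3 - <<'E'
from h import *
o,x,Q=cur(); print(Q.round(3).tolist(),o["eef_rot"])
c=ctrl.camera("wrist"); print(np.round(c["tool_from_camera"],3).tolist(),np.round(c["K"],0).tolist())
for a in(0,180): plan(col([-.0645,0,.028+.1]),Rt(a))
print(col([-.0645,0,.128]))
E
```

```text
[[-0.951, 0.308, -0.0], [0.308, 0.951, 0.0], [0.0, 0.0, -1.0]] [ 3.14158689e+00 -2.60067271e-05  2.82881431e+00]
[[-0.0, -0.96, -0.279, 0.082], [1.0, -0.001, 0.0, -0.0], [-0.0, -0.279, 0.96, -0.179], [0.0, 0.0, 0.0, 1.0]] [[278.0, 0.0, 259.0], [0.0, 278.0, 191.0], [0.0, 0.0, 1.0]]
t 1.7 q [1.191, 0.3, 1.521, -0.0, 1.321, -0.067] pos [0.1693, 0.5233, 0.2054] F [-0.1, -0.3, 0.2] w 0.0939 gf 0.0
 rotvec now [-0.195, -0.407, -0.881] shift/50 in GOAL axes [0.402, -12.695, 0.146] in NOW axes [-9.721, -8.171, 0.302]
t 1.7 q [1.191, 0.3, 1.521, -0.0, 1.321, -0.067] pos [0.1693, 0.5233, 0.2054] F [-0.1, -0.3, 0.2] w 0.0939 gf 0.0
 rotvec now [-0.488, 0.235, 2.203] shift/50 in GOAL axes [-0.402, 12.695, 0.146] in NOW axes [-9.721, -8.171, 0.302]
[ 0.50603621 -0.0149577   0.19034852]
```

Emit:
move_arm([
  [0,-0.486,-0.41,-0.065,0,0,0],
  [0,-0.486,-0.41,-0.065,0,0,0],
  [0,-0.486,-0.41,-0.065,0,0,0],
  [0,-0.486,-0.41,-0.065,0,0,0],
  [0,-0.486,-0.41,-0.065,0,0,0],
  [0,-0.486,-0.41,-0.065,0,0,0],
  [0,-0.486,-0.41,-0.065,0,0,0],
  [0,-0.486,-0.41,-0.065,0,0,0],
  [0,-0.486,-0.41,-0.065,0,0,0],
  [0,-0.486,-0.41,-0.065,0,0,0],
  [0,-0.486,-0.41,-0.065,0,0,0],
  [0,-0.486,-0.41,-0.065,0,0,0],
  [0,-0.486,-0.41,-0.065,0,0,0],
  [0,-0.486,-0.41,-0.065,0,0,0],
  [0,-0.486,-0.41,-0.065,0,0,0],
  [0,-0.486,-0.41,-0.065,0,0,0],
  [0,-0.486,-0.41,-0.065,0,0,0],
  [0,-0.486,-0.41,-0.065,0,0,0],
  [0,-0.486,-0.41,-0.065,0,0,0],
  [0,-0.486,-0.41,-0.065,0,0,0],
])

```text
time_s: 3.7
ee_pos: [0.5061, -0.0176, 0.2707]
eef_rot: [3.142, 0.0, 2.829]
force: [0.4, 0.3, 0.1]
grip_width: 0.0002
grip_force: 0.0
```

Emit:
move_arm([
  [0,0,0,0,-0.0244,0.0118,0.11],
  [0,0,0,0,-0.0244,0.0118,0.11],
  [0,0,0,0,-0.0244,0.0118,0.11],
  [0,0,0,0,-0.0244,0.0118,0.11],
  [0,0,0,0,-0.0244,0.0118,0.11],
  [0,0,0,0,-0.0244,0.0118,0.11],
  [0,0,0,0,-0.0244,0.0118,0.11],
  [0,0,0,0,-0.0244,0.0118,0.11],
  [0,0,0,0,-0.0244,0.0118,0.11],
  [0,0,0,0,-0.0244,0.0118,0.11],
  [0,0,0,0,-0.0244,0.0118,0.11],
  [0,0,0,0,-0.0244,0.0118,0.11],
  [0,0,0,0,-0.0244,0.0118,0.11],
  [0,0,0,0,-0.0244,0.0118,0.11],
  [0,0,0,0,-0.0244,0.0118,0.11],
  [0,0,0,0,-0.0244,0.0118,0.11],
  [0,0,0,0,-0.0244,0.0118,0.11],
  [0,0,0,0,-0.0244,0.0118,0.11],
  [0,0,0,0,-0.0244,0.0118,0.11],
  [0,0,0,0,-0.0244,0.0118,0.11],
])

```text
time_s: 5.7
ee_pos: [0.5055, -0.0164, 0.2705]
eef_rot: [-3.14, -0.437, 0.581]
force: [-0.1, 0.6, 0.6]
grip_width: 0.0002
grip_force: 0.0
```

```bash
cat >> h.py <<'E'
def wrist():
    o,x,Q=cur(); c=ctrl.camera("wrist"); T=np.eye(4);T[:3,:3]=Q;T[:3,3]=x
    c["pose"]=T@np.array(c["tool_from_camera"]); return c
def blobs(c,lo,hi,mn=30):
    h=cv2.cvtColor(c["color"],cv2.COLOR_BGR2HSV); m=cv2.inRange(h,lo,hi)
    n,l,st,ce=cv2.connectedComponentsWithStats(m)
    return [(ce[k].round(1).tolist(),int(st[k,4])) for k in range(1,n) if st[k,4]>=mn]
B=((100,120,60),(125,255,255)); RED=((0,150,100),(6,255,255))
E
python3 - <<'E'
from h import *
plan(col([-.0645,0,.028+.1]),Rt(180))
c=wrist(); cv2.imwrite("pics/w1.png",c["color"])
print(blobs(c,*B),blobs(c,*RED))
print(proj(c,[col([-.0645,0,.028]),col([0,0,.065]),col([.029,0,.065]),col([-.029,0,.065]),col([.051,0,.0135]),col([-.051,0,.0135])]).round(1).tolist())
E
```

```text
t 5.7 q [-0.28, -0.034, 1.806, 0.369, 1.103, 0.587] pos [0.5055, -0.0164, 0.2705] F [-0.1, 0.6, 0.6] w 0.0002 gf 0.0
 rotvec now [-0.001, -0.001, -0.002] shift/50 in GOAL axes [-0.654, -0.018, 1.464] in NOW axes [-0.656, -0.016, 1.463]
[([257.9, 153.7], 739), ([345.4, 226.0], 561)] [([125.6, 82.9], 157), ([58.3, 171.4], 1081), ([258.4, 198.2], 157)]
[[259.0, 198.9], [258.8, 154.9], [258.7, 129.1], [258.9, 179.6], [258.8, 109.0], [259.0, 186.3]]
```

View pics/w1.png

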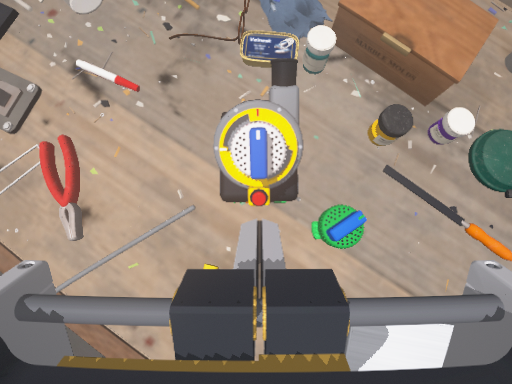

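The wrist picture shows the button at (258,198), within 1 px of the prediction, and the wing upright at (258,154). Next is the descent over the button.

Emit:
move_arm([
  [0,-0.165,-0.005,0.37,0,0,0],
  [0,-0.165,-0.005,0.37,0,0,0],
  [0,-0.165,-0.005,0.37,0,0,0],
  [0,-0.165,-0.005,0.37,0,0,0],
  [0,0,0,0.42,0,0,0],
  [0,0,0,0.42,0,0,0],
  [0,0,0,0.42,0,0,0],
  [0,0,0,0.42,0,0,0],
  [0,0,0,0,0,0,0],
  [0,0,0,0,0,0,0],
])

```text
time_s: 6.75
ee_pos: [0.5356, 0.005, 0.1137]
eef_rot: [-3.141, -0.436, 0.587]
force: [0.1, 0.6, 0.3]
grip_width: 0.0001
grip_force: 0.0
```

```bash
python3 - <<'E'
from h import *
plan(col([-.0645,0,.028]),Rt(180))
E
```

```text
t 6.75 q [-0.215, 0.211, 1.933, 0.468, 0.741, 0.461] pos [0.5356, 0.005, 0.1137] F [0.1, 0.6, 0.3] w 0.0001 gf 0.0
 rotvec now [-0.002, -0.0, 0.004] shift/50 in GOAL axes [0.001, 0.007, 0.308] in NOW axes [0.001, 0.008, 0.308]
```

Emit:
move_arm([
  [0,0,0,0.15,0,0,0],
  [0,0,0,0.15,0,0,0],
  [0,0,0,0.08,0,0,0],
  [0,0,0,0.04,0,0,0],
  [0,0,0,0,0,0,0],
])

```text
time_s: 7.25
ee_pos: [0.5427, 0.0089, 0.098]
eef_rot: [3.14, -0.438, 0.588]
force: [-54.7, -18.1, 66.3]
grip_width: 0.0006
grip_force: 41.9
```

Emit:
move_arm([
  [0,0,0,-0.1,0,0,0],
  [0,0,0,-0.3,0,0,0],
  [0,0,0,-0.5,0,0,0],
  [0,0,0,-0.7,0,0,0],
  [0,0,0,-0.7,0,0,0],
  [0,0,0,-0.7,0,0,0],
])

```text
time_s: 7.85
ee_pos: [0.4896, -0.0255, 0.2313]
eef_rot: [-3.141, -0.437, 0.586]
force: [0.8, -0.5, 0.6]
grip_width: 0.0005
grip_force: 0.0
```

```bash
python3 - <<'E'
from h import *
plan(col([-.0645,0,.128]),Rt(180))
c=wrist(); cv2.imwrite("pics/w2.png",cv2.resize(c["color"][20:220,160:360],None,fx=3,fy=3))
h=cv2.cvtColor(c["color"],cv2.COLOR_BGR2HSV); m=cv2.inRange(h,*B)
print(blobs(c,*B),blobs(c,*RED))
print(proj(c,[col([-.0645,0,.028]),col([0,0,.065]),col([.029,0,.065]),col([-.029,0,.065])]).round(1).tolist())
E
```

```text
t 7.85 q [-0.312, -0.033, 1.897, 0.396, 1.031, 0.509] pos [0.4896, -0.0255, 0.2313] F [0.8, -0.5, 0.6] w 0.0005 gf 0.0
 rotvec now [-0.002, -0.0, 0.003] shift/50 in GOAL axes [0.008, 0.006, 0.908] in NOW axes [0.007, 0.007, 0.908]
[([262.2, 126.7], 956), ([354.5, 211.9], 671)] [([117.0, 59.9], 188), ([43.4, 153.2], 1294), ([259.4, 177.9], 173)]
[[260.0, 179.6], [260.3, 126.6], [260.4, 96.7], [260.2, 155.0]]
```

View pics/w2.png

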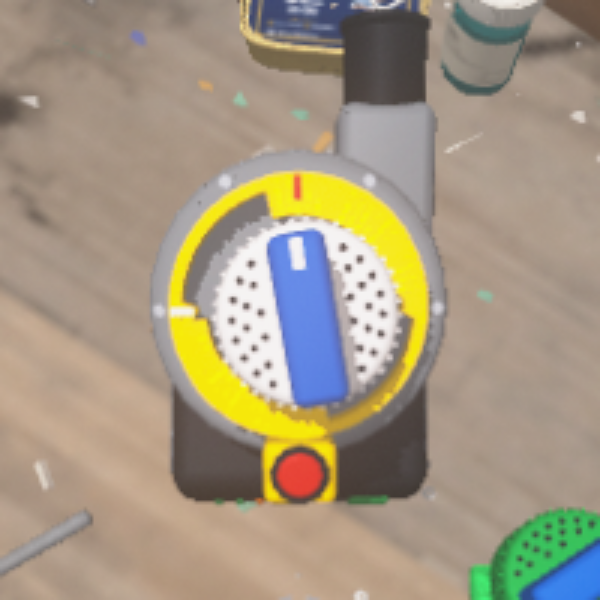

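The button worked: it sprang back up, and the wing (crop centre 305,318) now stands about 8° anticlockwise. Next I open the gripper, move over the wing and turn to match it.

Emit:
move_arm([
  [1,0.33,0,0,0,0,0],
  [1,0.33,0,0,0,0,0],
  [1,0.33,0,0,0,0,-0.08],
  [1,0.31,0,0.2,0,0,-0.08],
  [1,0,0,0.4,0,0,0],
  [1,0,0,0.4,0,0,0],
  [1,0,0,0.4,0,0,0],
  [1,0,0,0.4,0,0,0],
  [1,0,0,0,0,0,0],
])

```text
time_s: 8.8
ee_pos: [0.5697, 0.03, 0.1735]
eef_rot: [3.071, -0.428, 0.761]
force: [0.3, 0.2, 0.1]
grip_width: 0.069
grip_force: 0.0
```

```bash
python3 - <<'E'
from h import *
plan(col([0,0,.044]),Rt(189))
c=wrist(); cv2.imwrite("pics/w3.png",c["color"])
E
```

```text
t 8.8 q [-0.148, 0.195, 1.791, 0.383, 0.863, 0.469] pos [0.5697, 0.03, 0.1735] F [0.3, 0.2, 0.1] w 0.069 gf 0.0
 rotvec now [-0.005, 0.002, 0.005] shift/50 in GOAL axes [0.013, 0.053, 0.716] in NOW axes [0.014, 0.056, 0.716]
```

View pics/w3.png

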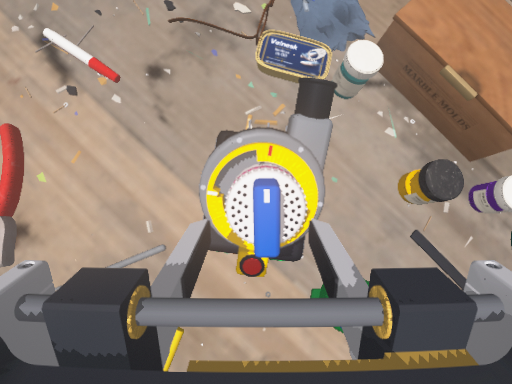

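```bash
python3 - <<'E'
from h import *
from scipy.optimize import minimize
c=wrist(); h=cv2.cvtColor(c["color"],cv2.COLOR_BGR2HSV); m=cv2.inRange(h,*B)
n,l,st,ce=cv2.connectedComponentsWithStats(m); k=min(range(1,n),key=lambda k:np.hypot(*(ce[k]-[267,218]))-0.01*st[k,4])
m=(l==k).astype(np.uint8); print(st[k])
z=np.arange(8); bx=np.array([[(-1)**i*.029,(-1)**(i//2)*.01,[.037,.065][i//4]] for i in z])
def sil(v):
    p=bx@R.from_euler('z',v[2]).as_matrix().T+[v[0],v[1],v[3]]
    q=proj(c,[col(a) for a in p]); im=np.zeros(m.shape,np.uint8)
    cv2.fillConvexPoly(im,np.round(cv2.convexHull(q.astype(np.float32))*16).astype(np.int32),1,shift=4); return im
f=lambda v:1-(sil(v)&m).sum()/(sil(v)|m).sum()
for dz in(-.005,0,.005):
    best=min((minimize(lambda u:f([u[0]/1e3,u[1]/1e3,u[2]/50,dz]),[a,b,8],method="Nelder-Mead",options=dict(initial_simplex=[[a,b,8],[a+3,b,8],[a,b+3,8],[a,b,11]])) for a in(0,3) for b in(0,-2)),key=lambda r:r.fun)
    print(dz,"dx,dy mm",best.x[:2].round(2),"deg",np.rad2deg(best.x[2]/50).round(1),best.fun.round(3))
E
```

```text
[ 253  185   26   73 1692]
-0.005 dx,dy mm [-6.27 -3.29] deg 10.5 0.17
0 dx,dy mm [-6.91 -3.04] deg 10.3 0.207
0.005 dx,dy mm [-1.49 -1.74] deg 10.5 0.248
```

```bash
python3 - <<'E'
from h import *
from scipy.optimize import minimize
c=wrist(); b,g,r=[c["color"][:,:,i].astype(int) for i in range(3)]
m=((b-r>40)&(b>70)).astype(np.uint8); m[:160]=0;m[275:]=0;m[:,:235]=0;m[:,300:]=0
cn=max(cv2.findContours(m,0,1)[0],key=cv2.contourArea); m[:]=0; cv2.fillPoly(m,[cv2.convexHull(cn)],1); print(cv2.boundingRect(cn),m.sum())
bx=np.array([[(-1)**i*.029,(-1)**(i//2)*.01,[.037,.065][i//4]] for i in range(8)])
def sil(v):
    p=bx@R.from_euler('z',v[2]).as_matrix().T+[v[0],v[1],v[3]]
    q=proj(c,[col(a) for a in p]); im=np.zeros(m.shape,np.uint8)
    cv2.fillConvexPoly(im,np.round(cv2.convexHull(q.astype(np.float32))*16).astype(np.int32),1,shift=4); return im
def f(u): s=sil([u[0]/1e3,u[1]/1e3,u[2]/50,u[3]/1e3]); return 1-(s&m).sum()/(s|m).sum()
for a in([0,-2,9,0],[-3,-3,9,-5],[0,-3,9,5]):
    a=np.array(a,float); r=minimize(f,a,method="Nelder-Mead",options=dict(initial_simplex=np.vstack([a,a+np.diag([4,4,4,6])])))
    print(r.x[:2].round(2),np.rad2deg(r.x[2]/50).round(1),"dz",r.x[3].round(1),r.fun.round(3))
E
```

```text
(252, 179, 27, 79) 2026
[-3.74 -2.63] 11.2 dz -4.6 0.031
[-3.59 -2.61] 11.1 dz -4.4 0.032
[-3.88 -2.7 ] 11.1 dz -5.0 0.029
```

Wing fit: centre about 3 mm off the estimate, angle 11°. I'll correct for that and descend around the wing.

Emit:
move_arm([
  [1,-0.044,0.1,0,0,0,-0.025],
  [1,0,0,0.2,0,0,0],
  [1,0,0,0.2,0,0,0],
  [1,0,0,0.2,0,0,0],
  [1,0,0,0.1,0,0,0],
  [1,0,0,0,0,0,0],
])

```text
time_s: 9.55
ee_pos: [0.5843, 0.0329, 0.1428]
eef_rot: [3.058, -0.428, 0.789]
force: [0.0, -0.3, 0.1]
grip_width: 0.0943
grip_force: 0.0
```

Emit:
move_arm([
  [0,0,0,0,0,0,0],
  [0,0,0,0,0,0,0],
  [0,0,0,0,0,0,0],
  [0,0,0,0,0,0,0],
  [0,0,0,0,0,0,0],
  [0,0,0,0,0,0,0],
  [0,0,0,0,0,0,0],
  [0,0,0,0,0,0,0],
], force=25)

```text
time_s: 10.35
ee_pos: [0.5845, 0.0325, 0.1438]
eef_rot: [3.056, -0.429, 0.789]
force: [-0.1, -0.2, 0.2]
grip_width: 0.0333
grip_force: 0.0
```

Emit:
move_arm([
  [0,0,0,0,0,0,0],
  [0,0,0,0,0,0,0],
  [0,0,0,0,0,0,0],
  [0,0,0,0,0,0,0],
  [0,0,0,0,0,0,0],
])

```text
time_s: 10.85
ee_pos: [0.5845, 0.0325, 0.1438]
eef_rot: [3.056, -0.429, 0.789]
force: [-0.8, -0.6, 1.0]
grip_width: 0.0193
grip_force: 24.9
```

```bash
python3 - <<'E'
from h import *
plan(col([-.0025,-.0026,.044]),Rt(191))
E
```

```text
t 10.85 q [-0.138, 0.262, 1.785, 0.402, 0.799, 0.422] pos [0.5845, 0.0325, 0.1438] F [-0.8, -0.6, 1.0] w 0.0193 gf 24.9
 rotvec now [-0.002, -0.001, -0.004] shift/50 in GOAL axes [-0.023, -0.024, 0.062] in NOW axes [-0.024, -0.024, 0.062]
```

Emit:
move_arm([
  [0,0,0,0,0,0,-0.1],
  [0,0,0,0,0,0,-0.1],
  [0,0,0,0,0,0,-0.1],
  [0,0,0,0,0,0,0],
])

```text
time_s: 11.25
ee_pos: [0.5846, 0.0328, 0.1439]
eef_rot: [2.927, -0.384, 1.114]
force: [1.9, 2.4, -0.2]
grip_width: 0.0197
grip_force: 24.9
```

```bash
python3 - <<'E'
from h import *
o,x,Q=cur(); print("F tool",(Q.T@o["force"]).round(1),"M tool",(Q.T@o["moment"]).round(2),"F collar",(Rc().T@o["force"]).round(1))
plan(col([-.0025,-.0026,.044]),Rt(270))
E
```

```text
F tool [2.7 0.3 1.4] M tool [ 0.17  0.29 -0.01] F collar [ 2.5  1.  -1.4]
t 11.25 q [-0.137, 0.262, 1.785, 0.403, 0.799, 0.121] pos [0.5846, 0.0328, 0.1439] F [1.9, 2.4, -0.2] w 0.0197 gf 24.9
 rotvec now [-0.0, -0.002, -1.082] shift/50 in GOAL axes [0.014, -0.033, 0.062] in NOW axes [-0.023, -0.028, 0.062]
```

Emit:
move_arm([
  [0,0,0,0,0,0,-0.1],
  [0,0,0,0,0,0,-0.1],
  [0,0,0,0,0,0,-0.1],
  [0,0,0,0,0,0,-0.1],
  [0,0,0,0,0,0,-0.1],
  [0,0,0,0,0,0,0],
])

```text
time_s: 11.85
ee_pos: [0.5846, 0.0331, 0.144]
eef_rot: [2.771, -0.237, 1.616]
force: [2.0, 4.8, 0.3]
grip_width: 0.0197
grip_force: 24.9
```

Emit:
move_arm([
  [0,0,0,0,0,0,-0.1],
  [0,0,0,0,0,0,-0.1],
  [0,0,0,0,0,0,-0.1],
  [0,0,0,0,0,0,-0.1],
  [0,0,0,0,0,0,-0.1],
  [0,0,0,0,0,0,0],
  [0,0,0,0,0,0,0],
])

```text
time_s: 12.55
ee_pos: [0.5851, 0.0335, 0.1447]
eef_rot: [2.704, -0.039, 2.076]
force: [2.8, 9.2, 2.7]
grip_width: 0.0202
grip_force: 25.0
```

```bash
python3 - <<'E'
from h import *
o,x,Q=cur(); print("F tool",(Q.T@o["force"]).round(1),"M tool",(Q.T@o["moment"]).round(2),"F collar",(Rc().T@o["force"]).round(1))
plan(col([-.0025,-.0026,.044]),Rt(270))
c=wrist(); cv2.imwrite("pics/w4.png",c["color"])
E
```

```text
F tool [6.8 7.3 0.7] M tool [-1.61  1.44  0.25] F collar [ 7.8  6.2 -0.6]
t 12.55 q [-0.137, 0.262, 1.785, 0.404, 0.799, -0.874] pos [0.5851, 0.0335, 0.1447] F [2.8, 9.2, 2.7] w 0.0202 gf 25.0
 rotvec now [0.003, -0.002, -0.087] shift/50 in GOAL axes [0.01, -0.054, 0.069] in NOW axes [0.005, -0.054, 0.068]
```

View pics/w4.png

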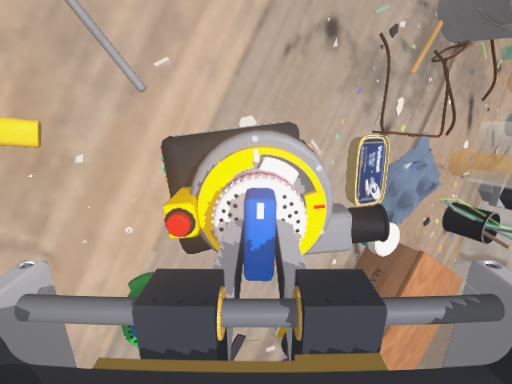

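The picture shows the wing turned to about 85° with the marks aligned. I'll add the last few degrees, ease the side load and lift along the axis.

Emit:
move_arm([
  [0,0.015,0.015,0,0,0,-0.05],
  [0,0,0,0,0,0,0],
  [0,0,0,-0.1,0,0,0],
  [0,0,0,-0.1,0,0,0],
  [0,0,0,-0.15,0,0,0],
  [0,0,0,-0.15,0,0,0],
  [0,0,0,0,0,0,0],
], force=35)

```text
time_s: 13.3
ee_pos: [0.5759, 0.0273, 0.1677]
eef_rot: [2.705, -0.015, 2.123]
force: [-0.3, 0.5, -3.6]
grip_width: 0.0193
grip_force: 35.0
```

Emit:
move_arm([
  [0,0,0,-0.2,0,0,0],
  [0,0,0,-0.3,0,0,0],
  [0,0,0,-0.4,0,0,0],
  [0,0,0,-0.4,0,0,0],
  [0,0,0,-0.4,0,0,0],
  [0,0,0,-0.2,0,0,0],
  [0,0,0,0,0,0,0],
])

```text
time_s: 14.0
ee_pos: [0.5426, 0.005, 0.2542]
eef_rot: [2.704, -0.014, 2.124]
force: [0.2, -0.1, -2.0]
grip_width: 0.02
grip_force: 35.0
```

```bash
python3 - <<'E'
from h import *
T=np.array([.445,-.328]); print("zc",Rc()[:,2].round(3))
o,x,Q=cur()
# bring tool z to straight down by smallest rotation
z=Q[:,2]; ax=np.cross(z,[0,0,-1]); a=np.arcsin(np.linalg.norm(ax)); Rg=R.from_rotvec(ax/np.linalg.norm(ax)*a).as_matrix()@Q
plan(np.array([*T,.26]),Rg); print(R.from_matrix(Rg).as_euler('xyz').round(3))
c=ctrl.camera("scene"); 
for u in ctrl.cut_out("tray",c)[:1]: print(u["conf"],u["centre"])
t=ctrl.camera("top")
v=cv2.resize(t["color"][130:290,240:440],None,fx=2.5,fy=2.5,interpolation=cv2.INTER_CUBIC); s=cv2.resize(c["color"][130:350,200:420],(400,400),interpolation=cv2.INTER_CUBIC)
cv2.imwrite("pics/l1.png",np.hstack([cv2.resize(v,(400,320)),s[:320]]))
E
```

```text
zc [-0.353 -0.233  0.906]
t 14.0 q [-0.211, 0.056, 1.753, 0.358, 1.044, -0.897] pos [0.5426, 0.005, 0.2542] F [0.2, -0.1, -2.0] w 0.02 gf 35.0
 rotvec now [0.438, -0.015, -0.0] shift/50 in GOAL axes [-4.66, -5.143, -0.117] in NOW axes [-4.641, -4.594, -2.353]
[3.142 0.    2.12 ]
0.58 [309.5, 343.3]
```

View pics/l1.png

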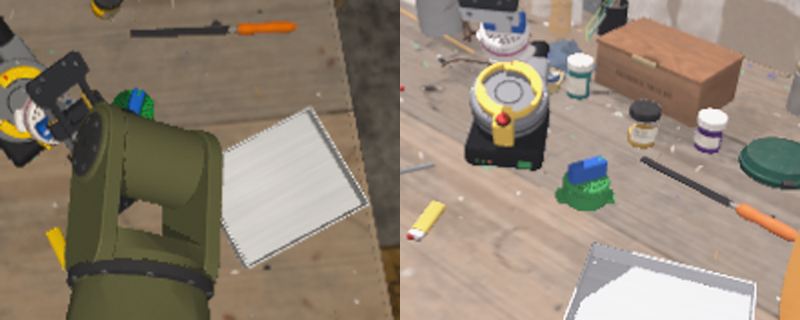

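Filter is off the collar, which is now empty in the picture, and nothing else has moved. I'll level it and carry it to the tray.

Emit:
move_arm([
  [0,0,0,0,0.0876,-0.003,0],
  [0,0,0,0,0.0876,-0.003,0],
  [0,0,0,0,0.0876,-0.003,0],
  [0,0,0,0,0.0876,-0.003,0],
  [0,0,0,0,0.0876,-0.003,0],
  [0,-0.2,-0.22,0,0,0,0],
  [0,-0.38,-0.42,-0.01,0,0,0],
  [0,-0.48,-0.53,-0.02,0,0,0],
  [0,-0.48,-0.53,-0.02,0,0,0],
  [0,-0.48,-0.53,-0.02,0,0,0],
  [0,-0.48,-0.53,-0.02,0,0,0],
  [0,-0.48,-0.53,-0.02,0,0,0],
  [0,-0.48,-0.53,0,0,0,0],
  [0,-0.48,-0.53,0,0,0,0],
  [0,-0.4,-0.45,0,0,0,0],
  [0,-0.2,-0.22,0,0,0,0],
  [0,-0.12,-0.12,0,0,0,0],
  [0,0,0,0,0,0,0],
])

```text
time_s: 15.95
ee_pos: [0.4452, -0.3279, 0.2581]
eef_rot: [-3.14, -0.002, 2.12]
force: [-0.4, 0.4, -1.6]
grip_width: 0.02
grip_force: 35.0
```

```bash
python3 - <<'E'
from h import *
o,x,Q=cur(); print(x.round(4),Q[:,2].round(4),o["force"].__repr__(),o["grip_width"],round(o["time_s"],2))
c=ctrl.camera("scene"); v=cv2.resize(c["color"][170:370,260:460],(500,500),interpolation=cv2.INTER_CUBIC)
cv2.imwrite("pics/p1.png",v)
E
```

```text
[ 0.4452 -0.3279  0.2581] [-1.9e-03  6.0e-04 -1.0e+00] array([-0.3793985 ,  0.44760078, -1.59717056]) 0.019957536106422608 15.95
```

View pics/p1.png

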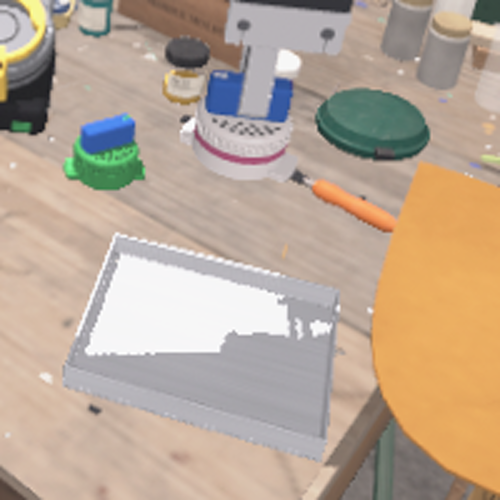

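The picture shows the filter upright over the tray. Now I lower it.

Emit:
move_arm([
  [0,0,0,0.3,0,0,0],
  [0,0,0,0.5,0,0,0],
  [0,0,0,0.6,0,0,0],
  [0,0,0,0.6,0,0,0],
  [0,0,0,0.6,0,0,0],
  [0,0,0,0.5,0,0,0],
  [0,0,0,0.3,0,0,0],
  [0,0,0,0.2,0,0,0],
  [0,0,0,0,0,0,0],
  [0,0,0,0,0,0,0],
])

```text
time_s: 17.0
ee_pos: [0.4455, -0.3274, 0.0793]
eef_rot: [-3.14, -0.0, 2.122]
force: [-0.7, -1.2, -1.1]
grip_width: 0.0195
grip_force: 35.0
```

Emit:
move_arm([
  [0,0,0,0.06,0,0,0],
  [0,0,0,0.06,0,0,0],
  [0,0,0,0.06,0,0,0],
  [0,0,0,0.06,0,0,0],
  [0,0,0,0.06,0,0,0],
  [0,0,0,0,0,0,0],
])

```text
time_s: 17.6
ee_pos: [0.4447, -0.3275, 0.0631]
eef_rot: [-3.14, -0.002, 2.121]
force: [0.6, -0.6, -2.0]
grip_width: 0.0198
grip_force: 35.0
```

Emit:
move_arm([
  [0,0,0,0.04,0,0,0],
  [0,0,0,0.04,0,0,0],
  [0,0,0,0.04,0,0,0],
  [0,0,0,0.04,0,0,0],
  [0,0,0,0,0,0,0],
])

```text
time_s: 18.1
ee_pos: [0.4448, -0.3275, 0.0552]
eef_rot: [-3.14, -0.002, 2.121]
force: [-0.2, 0.5, -2.4]
grip_width: 0.0197
grip_force: 35.0
```

Emit:
move_arm([
  [0,0,0,0.03,0,0,0],
  [0,0,0,0.03,0,0,0],
  [0,0,0,0,0,0,0],
])

```text
time_s: 18.4
ee_pos: [0.4448, -0.3275, 0.0523]
eef_rot: [-3.14, -0.001, 2.121]
force: [-0.1, 0.2, -2.7]
grip_width: 0.0197
grip_force: 35.0
```

Emit:
move_arm([
  [0,0,0,0.02,0,0,0],
  [0,0,0,0.02,0,0,0],
  [0,0,0,0,0,0,0],
])

```text
time_s: 18.7
ee_pos: [0.4448, -0.3276, 0.0504]
eef_rot: [-3.14, -0.001, 2.121]
force: [-0.6, -0.7, -2.4]
grip_width: 0.0198
grip_force: 35.0
```

Emit:
move_arm([
  [0,0,0,0.02,0,0,0],
  [0,0,0,0.02,0,0,0],
  [0,0,0,0,0,0,0],
])

```text
time_s: 19.0
ee_pos: [0.4448, -0.3276, 0.0484]
eef_rot: [-3.14, -0.001, 2.121]
force: [0.4, -0.5, -3.1]
grip_width: 0.0199
grip_force: 35.0
```

Emit:
move_arm([
  [0,0,0,0.02,0,0,0],
  [0,0,0,0.02,0,0,0],
  [0,0,0,0,0,0,0],
])

```text
time_s: 19.3
ee_pos: [0.4448, -0.3276, 0.0464]
eef_rot: [-3.14, -0.001, 2.121]
force: [-0.2, -0.1, -3.1]
grip_width: 0.0195
grip_force: 35.0
```

Emit:
move_arm([
  [0,0,0,0.02,0,0,0],
  [0,0,0,0.02,0,0,0],
  [0,0,0,0,0,0,0],
])

```text
time_s: 19.6
ee_pos: [0.4449, -0.3276, 0.0445]
eef_rot: [-3.14, -0.001, 2.121]
force: [-0.3, -0.2, -3.3]
grip_width: 0.0199
grip_force: 35.0
```

Emit:
move_arm([
  [0,0,0,0.02,0,0,0],
  [0,0,0,0.02,0,0,0],
  [0,0,0,0,0,0,0],
])

```text
time_s: 19.9
ee_pos: [0.445, -0.3275, 0.0443]
eef_rot: [-3.14, -0.001, 2.121]
force: [-7.4, 7.9, 19.9]
grip_width: 0.0198
grip_force: 35.0
```

Contact with the floor. I'll ease the grip so the filter sits flat while still held.

Emit:
move_arm([
  [0,0,0,0,0,0,0],
  [0,0,0,0,0,0,0],
  [0,0,0,0,0,0,0],
  [0,0,0,0,0,0,0],
], force=4)

```text
time_s: 20.3
ee_pos: [0.4451, -0.328, 0.0434]
eef_rot: [-3.14, 0.0, 2.121]
force: [-2.4, 0.7, 6.8]
grip_width: 0.0201
grip_force: 4.0
```

```bash
python3 - <<'E'
from h import *
c=ctrl.camera("scene"); o=ctrl.get_obs(); print(o["force"],o["moment"],o["grip_force"])
cv2.imwrite("pics/p2.png",cv2.resize(c["color"][225:365,265:425],None,fx=3.5,fy=3.5,interpolation=cv2.INTER_CUBIC))
E
```

```text
[-2.12482154 -0.01486403  5.49956806] [ 0.11970118  0.52278978 -0.04726793] 4.002356640994549
```

View pics/p2.png

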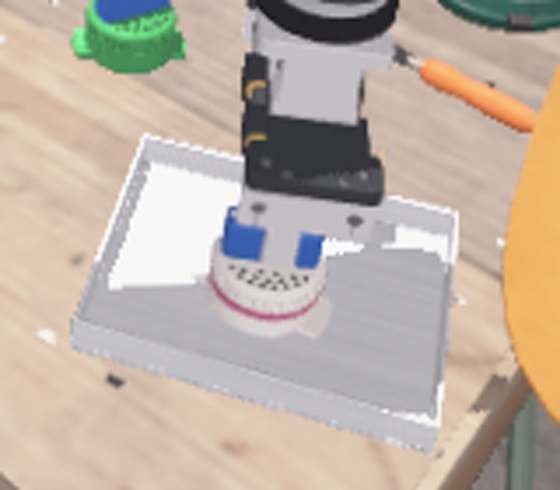

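Filter stands flat in the middle of the tray, still lightly held. Now I release and withdraw straight up.

Emit:
move_arm([
  [0,0,0,0.01,0,0,0],
  [0,0,0,0,0,0,0],
  [0.4,0,0,0,0,0,0],
  [0.6,0,0,0,0,0,0],
  [0.6,0,0,0,0,0,0],
  [0.6,0,0,0,0,0,0],
  [0.6,0,0,-0.1,0,0,0],
  [0.6,0,0,-0.3,0,0,0],
  [0.6,0,0,-0.5,0,0,0],
  [0.6,0,0,-0.6,0,0,0],
  [0.6,0,0,-0.6,0,0,0],
  [0.6,0,0,-0.6,0,0,0],
  [0.6,0,0,-0.3,0,0,0],
  [0.6,0,0,0,0,0,0],
])

```text
time_s: 21.75
ee_pos: [0.4458, -0.3281, 0.1945]
eef_rot: [-3.141, 0.003, 2.121]
force: [-0.2, -0.4, -0.3]
grip_width: 0.0563
grip_force: 0.0
```

```bash
python3 - <<'E'
from h import *
c=ctrl.camera("scene"); o=ctrl.get_obs(); print(o["force"],o["grip_force"],o["grip_width"],o["time_s"])
cv2.imwrite("pics/p3.png",cv2.resize(c["color"][150:365,195:425],None,fx=2.7,fy=2.7,interpolation=cv2.INTER_CUBIC))
E
```

```text
[-0.12915594 -0.08525021 -1.73432505] 0.0 0.056497646467560884 21.8
```

View pics/p3.png

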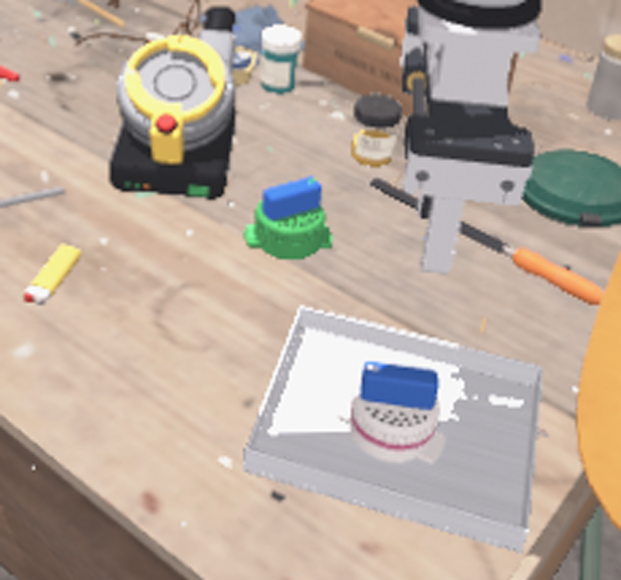

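The filter stands upright and free near the tray's centre at (398,405), the button is up, and the other things are in place.

```bash
python3 -c "
from station import ctrl
print(ctrl.hand_in())"
```

```text
the job is handed in; nothing more can be done
None
```

The spent filter was unlocked, lifted off and set down upright in the tray, and the job is handed in. The hand-in gave no verdict; one button press briefly reached about 88 N at the wrist (limit 120 N).

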